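# Clear the failed glass cell, hold the next one in the gauge's light path

## Task

Drop the failed glass cell (red label on its stopper) from the rack into the red reject box, letting go no higher than about the box's rim so that the glass does not shatter. Then take the unlabelled cell by its frosted sides only, never touching its clear windows, and hold it upright in the middle of the gauge's light path, midway between the two heads and at lens height, windows square to the light so that the light passes through them. Finish while still holding it there steadily; do not touch the gauge, and leave the green-labelled cell in its slot and the ring gauge and bottle where they are.

Things in the scene. Friction and masses are not known exactly. Their poses are not given: they have to be found in the camera images.
- rack: Black rack block fixed to the bench, 184 x 52 x 20 mm (x, y, z), origin at the centre of its underside. Three slots at x = -60, 0, +60 mm, each 25.5 (x) x 15.5 (y) mm and 10 mm deep, each holding one upright cell, long side along the rack's x; 35 mm of glass stand above the rack. Which cell stands in which slot varies.
- failed_cell: Failed glass cell, red label on its stopper: 22.5 (x) x 12.5 (y) x 45 mm tall, plus a flat stopper 20.5 x 10.5 x 5 mm on top, 1 mm back from all sides; about 26 g; loose, upright in a rack slot. Origin at the centre of its underside, z up. The two large sides (12.5 mm apart along y) are frosted, the two narrow ends (across x) are clear windows.
- failed_cell_mid (a point): Centre of the failed cell's glass, 22.5 mm above its underside.
- new_cell: The next cell to be checked, plain white stopper without label: same shape, size, mass and axes as the failed cell (22.5 x 12.5 x 45 mm plus 5 mm stopper); loose, upright in a rack slot. Origin at the centre of its underside, z up. Light passes through it along its x axis. Its sides grip well; a grip of 20 to 40 N is enough.
- new_cell_frosted: The two frosted sides of the new cell: white matt plates 22.5 mm (x) x 45 mm tall, outer faces at y = -6.25 and +6.25 mm. Same origin and axes as new_cell. To be gripped here.
- new_cell_clear: The two clear, faintly blue-green windows of the new cell, 8.4 mm (y) x 45 mm tall, at its ends, outer faces at x = -11.25 and +11.25 mm. Same origin and axes as new_cell. Not to be touched.
- new_cell_mid (a point): Centre of the new cell's glass and windows, 22.5 mm above its underside.
- passed_cell: Passed cell, stopper with a green label, same shape, size and axes as the others; loose, upright in a rack slot. Stays there.
- reject_box: Red open reject box fixed to the bench, 140 (x) x 110 (y) x 55 mm tall, walls 3 mm, grey foam floor 8 mm above its underside; origin at the centre of its underside.
- gauge: Optical gauge fixed to the bench, origin under its centre: base plate 85 (x) x 375 (y) mm, top 18 mm up; two white heads 74 mm wide (x), 108 mm high, from y = 100 to 187 mm either side: lamp head (glowing green lens) at +y, camera head (dark lens) at -y; lenses protrude 8 mm inward. Light runs along its y axis, 75 mm above the bench. Its low controller stands 205 to 260 mm to its +x side.
- light_mid (a point): Middle of the gauge's light path: on the lens axis, midway between the heads, 75 mm above the bench; axes as the gauge's (light along y).
- ring_gauge: Steel ring gauge lying flat, 60 mm outside, 28 mm bore, 20 mm high; origin at the centre of its underside. Bystander.
- cleaner: Small amber bottle of lens cleaner, 36 mm diameter, 85 mm high, standing; origin at the centre of its underside. Bystander.
Mind the look-alikes: they are no part of the job. Of the things shaped like the rack, the black one is meant.

How it is judged:
By the outcome, as a careful person would: the job done as asked, in the order asked, and still so for the second after the job is handed in, while the arm keeps its last pose, push and grip.
It also fails if it takes over 62 s, if anything falls off the work surface, if the arm or the gripper's body presses on something with over 40 N, if the wrist force passes 120 N, or if a joint passes its speed limit or range.

## Robot

A 7-joint arm with a two-finger parallel gripper is mounted at the origin on the work surface. World frame = base frame: x ahead of the robot, y to its left, z up, the work surface at z = 0. Lengths are in m, angles in rad, forces in N, time in s.
With the tool pointing down it reaches from about 0.425 to 0.825 m from the base axis. Payload 3.6 kg.
Tool frame: the origin (TCP) lies at the very end of the fingers, on their centre line; the grasp point (between the pads) lies 19 mm behind it; z points along the fingers, y is the line along which they close (so a half turn about z gives the same grasp; the last joint's range is limited). The gripper opens to 85 mm and grips with 20 to 120 N. Pads are 22 mm wide; open, the fingers measure 114 mm over their backs; the gripper's body (76 mm by 85 mm) begins 54 mm behind the grasp point. The pads swing forward as they close: fully open they stand 13 mm farther back than shut.
Start: joints at [-0.026, 0.615, -0.013, 1.423, 0.008, 1.103, -0.04], TCP at [0.65, 0, 0.231] pointing down, gripper open.
Joint ranges: [-3.12, 3.12], [-0.3, 2.06], [-1.34, 1.32], [0.26, 2.42], [-1.36, 4.5], [0.01, 1.98], [-2.84, 2.84]. Speed limits (rad/s): [2.79, 2.79, 3.14, 3.14, 3.14, 3.14, 3.14].

## Interface

Orientations are given as a unit quaternion [x, y, z, w].
In Python, from rig import r gives the robot as it stands.
- The arm moves only by the tool carry_out, never from a script. Its arguments are lists of equal length, an entry for each row: "linear": the shift along the tool's x, y, z in mm, a list of three; "yaw": the turn about the tool's z in rad. In form: {"linear": [[dx, dy, dz], ...], "yaw": [yaw, ...]}. A call has 1 to 5 rows; each row is the pose to reach, as a shift and turn from the pose commanded when the call began, along the tool's axes at that moment; what a row does not reach only later rows make up. A row lasts 1/12 s, in which the tool goes at most 41.7 mm and 7.16 degrees, less where a joint would pass 70% of its speed; a pose out of reach is approached as far as the arm can. A call with a gripper value outside its range is refused whole. "hand" is the finger opening in mm, from 0 to 85.4, set as the call begins (left out, the last holds). The fingers move at their own pace and stop on an object; the grip force is fixed at half the most. Time passes only in rows, so rows that repeat a pose let the fingers close. It gives the time, the measured TCP pose, the force, the opening and the grip force at its end, in the units of the state.
- r.sense(): the state, without advancing time (a new reading comes with each control period).
- r.snapshot(name): name is "scene" or "side" or "wrist"; returns a dict with "img" (480x640x3 uint8, red, green, blue), "K" (3x3 intrinsics, pixels), "origin" and "rotation" of the camera in the world. Camera axes: x right, y up, looking along -z (the intrinsics and any distortion apply to the point x, -y, -z); pixel columns grow to the right and rows downward; lengths in m; the calibration is good to about 2 mm. A picture is of the moment at which its call begins. There is no depth.
- r.close_job(): hands the job in; it is judged then, once.
The state is a dict: "time": time; "qpos": joint angles; "qd": joint speeds; "joint_torque": joint torques, N m; "position": TCP position; "orientation": TCP orientation; "contact_force": force on the tool from outside, world axes, zero at the start; "torque": the same for the moment, N m; "grip_width": opening from 0.0 (shut) to 1.0 (fully open); "grip_force": force on a finger pad.
Only numpy, scipy, OpenCV 4.12 (cv2) and the standard library are available. Lean on these libraries where they do the work, as an engineer would, in place of code of your own. Each camera call takes 0.05 s, during which the arm holds its last target. There are 200 camera calls.

## Working session

There is one attempt and no reset: what is moved stays moved. The work goes in short steps, Python scripts to look and compute and a tool call to move; the robot and the scene stay as the last step left them, time stands still between calls to the robot, and variables do not carry over. Pictures are saved under pics/ and viewed, at most 10 in all, crops included, and the job is handed in when it is done.

Besides the shell and the picture viewer there is one more tool, called after "Call:" by a JSON object that holds its "op" and its "data", one argument or row to a line. carry_out: Moves the arm, as the interface text tells. Its arguments: {"type":"object","properties":{"linear":{"type":"array","items":{"type":"array","items":{"type":"number"}}},"yaw":{"type":"array","items":{"type":"number"}},"hand":{"type":"number"}},"required":["linear","yaw"]}

```bash
mkdir -p pics; cat > h.py <<'E'
import numpy as np, cv2, json
from rig import r
def snap(n,f):
    s=r.snapshot(n); cv2.imwrite('pics/'+f+'.png',cv2.cvtColor(s['img'],cv2.COLOR_RGB2BGR))
    np.savez('pics/'+f+'.npz',**{k:np.array(v) for k,v in s.items()}); return s
def load(f): return dict(np.load('pics/'+f+'.npz'))
def onz(s,uv,z):
    K,o,R=s['K'],s['origin'],s['rotation']
    d=np.linalg.inv(K)@[uv[0],uv[1],1]; d=R@[d[0],-d[1],-d[2]]
    return o+d*(z-o[2])/d[2]
def proj(s,p):
    c=s['rotation'].T@(np.array(p)-s['origin']); q=s['K']@[c[0],-c[1],-c[2]]; return q[:2]/q[2]
E
python3 - <<'E'
from h import *
a=snap('scene','s1'); b=snap('side','d1'); print(a.keys(),a['K'],a['origin'],b['origin']); print(r.sense())
E
```

```text
dict_keys(['img', 'K', 'origin', 'rotation']) [[504.26762421   0.         326.88658965]
 [  0.         504.26762421 240.49669161]
 [  0.           0.           1.        ]] [ 1.27022998 -0.35233392  0.6703543 ] [ 0.44728924 -0.86678075  0.58547122]
{'time': 0.1, 'qpos': array([-0.02649736,  0.61581926, -0.01260963,  1.42478242,  0.0080946 ,
        1.10339278, -0.0403851 ]), 'qd': array([-0.00117644, -0.00168296, -0.00014681, -0.00327813, -0.00046022,
       -0.00218168,  0.00119188]), 'joint_torque': array([ 1.87134152e-03, -4.70385647e+01,  2.59924382e-01, -1.71571434e+01,
        9.91805020e-03,  5.83933666e-03,  9.32311934e-06]), 'position': array([6.49295606e-01, 7.20651257e-06, 2.30241604e-01]), 'orientation': array([ 0.70708154,  0.70713104, -0.00084177, -0.00082106]), 'contact_force': array([-0.49701147,  0.14625711, -0.73216129]), 'torque': array([ 0.00197008, -0.00330361, -0.02262215]), 'grip_force': 0.0, 'grip_width': 0.994981886908204}
```

View pics/s1.png

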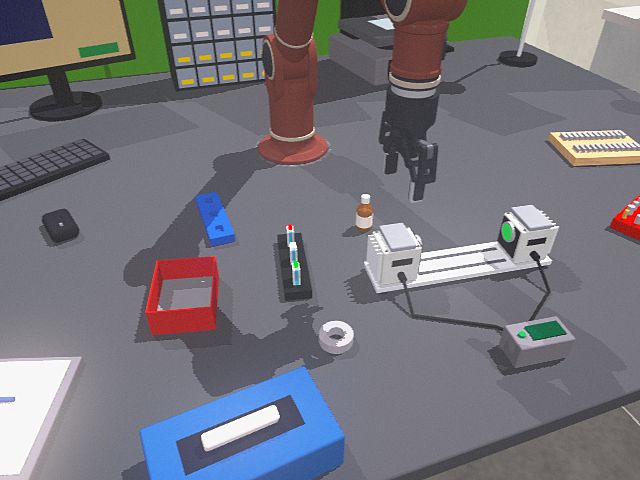

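View pics/d1.png

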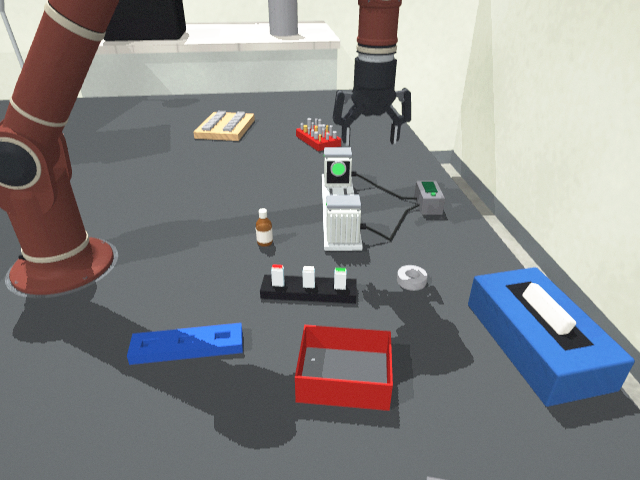

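The scene view shows the black rack at (294,265). Its stoppers are red (290,229), white (293,247) and green (296,267). The blue empty rack at (214,218) is a look-alike, and so are the trays at (595,147) and (635,215). The reject box is at (185,295), with the blue box at (240,430) as another distractor. The gauge heads are at (395,255) and (527,235). The side view gives the same order: red (278,268), white (309,271), green (341,271). Next is a close crop.

```bash
python3 - <<'E'
from h import *
a=cv2.imread('pics/s1.png'); b=cv2.imread('pics/d1.png')
def c(i,u,v,w,h,k): return cv2.resize(i[v:v+h,u:u+w],None,fx=k,fy=k,interpolation=cv2.INTER_CUBIC)
L=c(a,270,220,60,85,7)[:600]   # 420x595
L=cv2.copyMakeBorder(L,0,600-L.shape[0],0,0,cv2.BORDER_CONSTANT)
R1=c(b,256,258,108,50,3.5) #378x175
R2=c(b,305,140,72,116,3.5)  #252x406
R=np.zeros((600,380,3),np.uint8); R[:175,:378]=R1; R[190:190+406,:252]=R2
cv2.imwrite('pics/c1.png',np.hstack([L,R]))
E
```

```text
(no output)
```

View pics/c1.png

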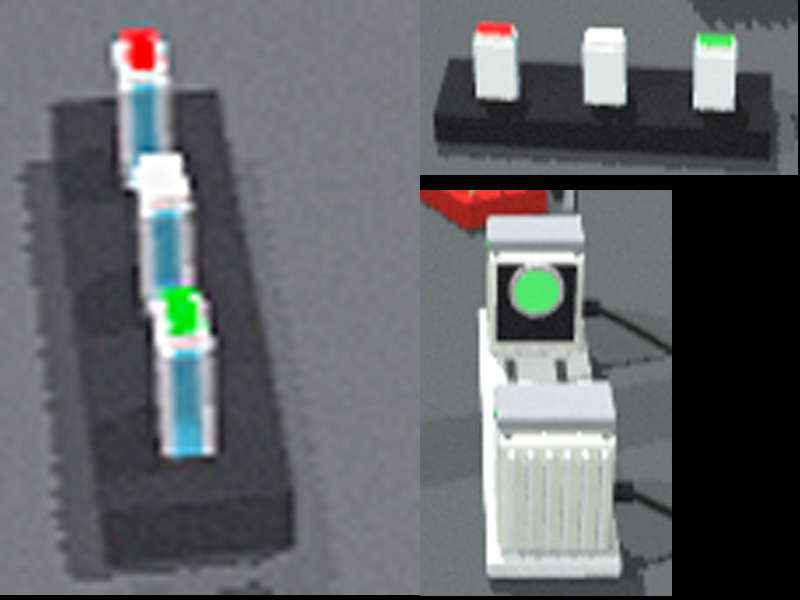

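Close crop: the red-labelled cell is the end one nearest the robot, the white one is in the middle and the green one at the far end. The narrow blue windows face along the rack's long axis, and the frosted sides face the side camera. Next I fit the poses.

```bash
cat >> h.py <<'E'
from scipy.optimize import least_squares
def fit(obs,x0):
    # obs: (snap, uv, local xyz)
    def f(p):
        c,s_=np.cos(p[2]),np.sin(p[2]); o=[]
        for s,uv,l in obs:
            w=[p[0]+c*l[0]-s_*l[1],p[1]+s_*l[0]+c*l[1],l[2]]; o+=list(proj(s,w)-uv)
        return np.array(o)
    q=least_squares(f,x0,loss='soft_l1'); return q.x,np.round(f(q.x).reshape(-1,2),1)
E
python3 - <<'E'
from h import *
a,b=load('s1'),load('d1')
A=lambda x,y:(270+x/7-.4,220+y/7-.4); B=lambda x,y:(256+(x-420)/3.5-.4,258+y/3.5-.4); C=lambda x,y:(305+(x-420)/3.5-.4,140+(y-190)/3.5-.4)
for z,uv in((.06,A(138,45)),(.06,A(162,165)),(.06,A(180,308))): print(onz(a,uv,z))
for uv in (B(496,27),B(605,33),B(715,40)): print(onz(b,uv,.06))
X,Y=.092,.026
p,e=fit([(b,B(446,60),(-X,Y,.02)),(b,B(773,73),(X,Y,.02)),(b,B(436,122),(-X,-Y,.02)),(b,B(772,133),(X,-Y,.02)),
 (a,A(52,105),(-X,-Y,.02)),(a,A(218,92),(-X,Y,.02)),(a,A(293,490),(X,Y,.02)),(a,A(105,510),(X,-Y,.02)),
 (a,A(138,45),(-.06,0,.06)),(a,A(162,165),(0,0,.06)),(a,A(180,308),(.06,0,.06)),
 (b,B(496,27),(-.06,0,.06)),(b,B(605,33),(0,0,.06)),(b,B(715,40),(.06,0,.06))],[.6,-.1,0]);print('rack',p,e.tolist())
p,e=fit([(b,C(488,577),(-.0425,-.1875,0)),(b,C(621,575),(.0425,-.1875,0)),(b,C(537,291),(0,.092,.075)),(a,(376,288),(.0425,-.1875,0)),(a,(550,264),(.0425,.1875,0)),(a,(365,266),(-.0425,-.1875,.018))],[.6,.1,0]);print('gauge',p,e.tolist())
X,Y=.07,.055
p,e=fit([(a,(156,264),(-X,-Y,.055)),(a,(217,258),(-X,Y,.055)),(b,(305,327),(-X,Y,.055)),(b,(392,331),(X,Y,.055)),(b,(390,406),(X,-Y,0)),(b,(298,402),(-X,-Y,0))],[.6,-.3,0]);print('box',p,e.tolist())
print('bottle',onz(a,(366,198),.085),onz(b,(263,212),.085),'ring',onz(a,(336,332),.02))
from scipy.spatial.transform import Rotation as Ro
print(Ro.from_quat(r.sense()['orientation']).as_matrix())
E
```

```text
Traceback (most recent call last):
  File "h.py", line 9, in onz
    d=np.linalg.inv(K)@[uv[0],uv[1],1]; d=R@[d[0],-d[1],-d[2]]
                                          ~^~~~~~~~~~~~~~~~~~~
ValueError: matmul: Input operand 1 has a mismatch in its core dimension 0, with gufunc signature (n?,k),(k,m?)->(n?,m?) (size 3 is different from 4)
```

```bash
sed -i "s/^def load.*/from scipy.spatial.transform import Rotation as Ro\ndef load(f):\n    s=dict(np.load('pics\/'+f+'.npz')); s['rotation']=Ro.from_quat(s['rotation']).as_matrix(); return s/" h.py
cat > m.py <<'E'
from h import *
a,b=load('s1'),load('d1')
A=lambda x,y:(270+x/7-.4,220+y/7-.4); B=lambda x,y:(256+(x-420)/3.5-.4,258+y/3.5-.4); C=lambda x,y:(305+(x-420)/3.5-.4,140+(y-190)/3.5-.4)
for z,uv in((.06,A(138,45)),(.06,A(162,165)),(.06,A(180,308))): print(onz(a,uv,z))
for uv in (B(496,27),B(605,33),B(715,40)): print(onz(b,uv,.06))
X,Y=.092,.026
p,e=fit([(b,B(446,60),(-X,Y,.02)),(b,B(773,73),(X,Y,.02)),(b,B(436,122),(-X,-Y,.02)),(b,B(772,133),(X,-Y,.02)),
 (a,A(52,105),(-X,-Y,.02)),(a,A(218,92),(-X,Y,.02)),(a,A(293,490),(X,Y,.02)),(a,A(105,510),(X,-Y,.02)),
 (a,A(138,45),(-.06,0,.06)),(a,A(162,165),(0,0,.06)),(a,A(180,308),(.06,0,.06)),
 (b,B(496,27),(-.06,0,.06)),(b,B(605,33),(0,0,.06)),(b,B(715,40),(.06,0,.06))],[.6,-.1,0]);print('rack',p,e.tolist())
p,e=fit([(b,C(488,577),(-.0425,-.1875,0)),(b,C(621,575),(.0425,-.1875,0)),(b,C(537,291),(0,.092,.075)),(a,(376,288),(.0425,-.1875,0)),(a,(550,264),(.0425,.1875,0)),(a,(365,266),(-.0425,-.1875,.018))],[.6,.1,0]);print('gauge',p,e.tolist())
X,Y=.07,.055
p,e=fit([(a,(156,264),(-X,-Y,.055)),(a,(217,258),(-X,Y,.055)),(b,(305,327),(-X,Y,.055)),(b,(392,331),(X,Y,.055)),(b,(390,406),(X,-Y,0)),(b,(298,402),(-X,-Y,0))],[.6,-.3,0]);print('box',p,e.tolist())
print('bottle',onz(a,(366,198),.085),onz(b,(263,212),.085),'ring',onz(a,(336,332),.02))
print(Ro.from_quat(r.sense()['orientation']).as_matrix().round(3))
E
python3 m.py
```

```text
[ 0.44921924 -0.13634025  0.06      ]
[ 0.5070682  -0.14618588  0.06      ]
[ 0.56876029 -0.15952847  0.06      ]
[ 0.45152833 -0.13721844  0.06      ]
[ 0.51002927 -0.14908456  0.06      ]
[ 0.56831879 -0.1617826   0.06      ]
rack [ 0.51022418 -0.1485945  -0.18699663] [[1.2, -1.5], [-0.2, -0.8], [-0.7, -2.9], [-0.1, -1.1], [-0.7, -0.5], [-0.4, -0.7], [0.0, -0.0], [-0.7, -0.1], [-0.2, 0.7], [-0.7, 1.2], [-0.0, 0.2], [-0.1, 0.1], [0.1, -0.2], [0.3, -0.7]]
gauge [ 0.61663033  0.1723134  -0.09430238] [[-0.3, 0.7], [-0.0, 1.0], [-0.7, -0.9], [1.7, 7.0], [-0.1, 1.1], [-0.2, -5.7]]
box [ 0.54879626 -0.36586758 -0.198304  ] [[-0.3, -2.9], [-2.4, -1.8], [0.4, -3.2], [-0.2, -1.8], [1.8, 2.5], [-0.2, -0.7]]
bottle [0.43759671 0.03931268 0.085     ] [0.42804946 0.02841108 0.085     ] ring [ 0.72014377 -0.13372193  0.02      ]
[[-0.     1.    -0.002]
 [ 1.     0.    -0.   ]
 [-0.    -0.002 -1.   ]]
```

Call:
{"op": "carry_out", "data": {
  "linear": [
    [-23,-33,10],
    [-46,-66,20],
    [-69,-99,30],
    [-92,-132,40],
    [-115,-165,50]
  ],
  "yaw": [-0.12,-0.24,-0.36,-0.48,-0.6],
  "hand": 50
}}

```text
time: 0.52
position: [0.4829, -0.1157, 0.1806]
orientation: [0.464, 0.886, -0.0, -0.0]
contact_force: [0.1, -1.0, -0.6]
grip_width: 0.582
grip_force: 0.0
```

Call:
{"op": "carry_out", "data": {
  "linear": [
    [0,0,0],
    [0,0,0],
    [0,0,0],
    [0,0,0],
    [0,0,0]
  ],
  "yaw": [-0.12,-0.24,-0.36,-0.48,-0.6]
}}

```text
time: 0.93
position: [0.4845, -0.1151, 0.181]
orientation: [0.182, 0.983, -0.0, -0.0]
contact_force: [-0.7, 0.3, -0.2]
grip_width: 0.584
grip_force: 0.0
```

```bash
cat >> h.py <<'E'
def go(p,head):
    """shift in tool axes (mm), yaw to bring TCP to world p, tool y at heading"""
    s=r.sense(); M=Ro.from_quat(s['orientation']).as_matrix()
    d=M.T@(np.array(p)-s['position'])*1000
    h=np.arctan2(M[1,1],M[0,1]); y=-(head-h); 
    print('t %.2f pos %s head %.3f | shift %s yaw %.3f tilt %s q7 %.2f F %s w %.1f gf %.1f'%(s['time'],s['position'].round(4),h,d.round(1),y,M[:2,2].round(3),s['qpos'][6],s['contact_force'].round(1),s['grip_width']*85.4,s['grip_force']))
E
python3 -c "
from h import *
go((.4515,-.1373,.15),np.pi/2-.187)"
```

```text
t 0.93 pos [ 0.4845 -0.1151  0.181 ] head 1.206 | shift [ 22.9 -32.5  31.1] yaw -0.178 tilt [-0.001  0.   ] q7 1.18 F [-0.7  0.3 -0.2] w 49.9 gf 0.0
```

Call:
{"op": "carry_out", "data": {
  "linear": [
    [7,-11,10],
    [15,-22,20],
    [23,-32,31],
    [23,-32,31]
  ],
  "yaw": [-0.06,-0.12,-0.178,-0.178]
}}

```text
time: 1.27
position: [0.4475, -0.1381, 0.1481]
orientation: [0.097, 0.995, -0.0, -0.004]
contact_force: [-0.8, 0.2, -0.3]
grip_width: 0.581
grip_force: 0.0
```

```bash
python3 -c "
from h import *
snap('wrist','w1');go((.4515,-.1373,.027),np.pi/2-.187)
w=load('w1')
print(w['origin'],[proj(w,(.4515,-.1373,z)).round() for z in (.06,.02)],[proj(w,(.510,-.1486,z)).round() for z in (.06,.02)])"
```

```text
t 1.32 pos [ 0.45   -0.1371  0.1493] head 1.375 | shift [ -2.    0.2 122.3] yaw -0.009 tilt [-0.004  0.001] q7 1.34 F [0.  0.2 0.3] w 49.8 gf 0.0
[ 0.37056036 -0.12267196  0.29266014] [array([324., 248.]), array([324., 231.])] [array([325., 325.]), array([324., 299.])]
```

View pics/w1.png

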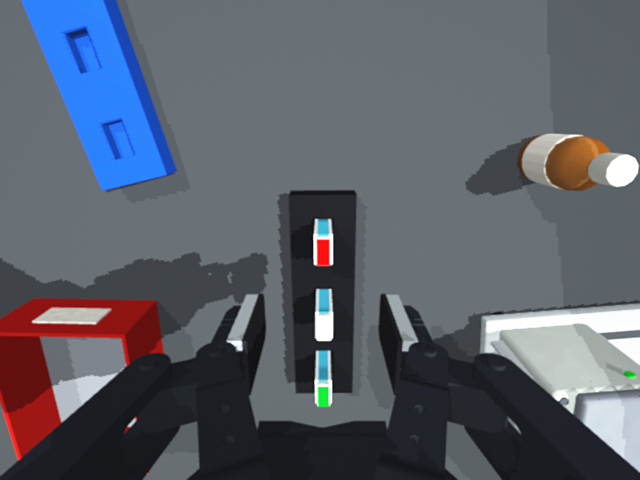

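The wrist view shows the red stopper at (323,251), white at (323,325) and green at (323,395), in line with the rack and centred between the pads (262 and 382). The predictions agree to about 2 mm, so I'll descend and grip.

Call:
{"op": "carry_out", "data": {
  "linear": [
    [-1,0,30],
    [-2,0,60],
    [-2,0,90],
    [-2,0,110],
    [-2,0,122]
  ],
  "yaw": [-0.009,-0.009,-0.009,-0.009,-0.009]
}}

```text
time: 1.73
position: [0.4546, -0.1359, 0.0266]
orientation: [0.092, 0.996, 0.0, -0.001]
contact_force: [0.1, 0.1, 0.2]
grip_width: 0.588
grip_force: 0.0
```

Call:
{"op": "carry_out", "data": {
  "linear": [
    [0,0,0],
    [0,0,0],
    [0,0,0],
    [0,0,0],
    [0,0,0]
  ],
  "yaw": [0,0,0,0,0],
  "hand": 0
}}

```text
time: 2.15
position: [0.4548, -0.1371, 0.0294]
orientation: [0.092, 0.996, -0.0, 0.001]
contact_force: [-0.5, 0.0, -0.9]
grip_width: 0.137
grip_force: 60.6
```

Call:
{"op": "carry_out", "data": {
  "linear": [
    [0,0,0],
    [0,0,0],
    [0,0,0],
    [0,0,0],
    [0,0,0]
  ],
  "yaw": [0,0,0,0,0]
}}

```text
time: 2.57
position: [0.4547, -0.137, 0.0292]
orientation: [0.092, 0.996, -0.0, 0.001]
contact_force: [0.7, -0.1, 6.1]
grip_width: 0.135
grip_force: 61.7
```

```bash
python3 -c "
from h import *
go((.4515,-.1373,.15),np.pi/2-.187);go((.549,-.366,.15),np.pi/2-.187)"
```

```text
t 2.57 pos [ 0.4547 -0.137   0.0292] head 1.387 | shift [   2.9   -0.9 -120.8] yaw 0.003 tilt [ 0.002 -0.001] q7 1.23 F [ 0.7 -0.1  6.1] w 11.5 gf 61.7
t 2.57 pos [ 0.4547 -0.137   0.0292] head 1.387 | shift [-134.8 -207.9 -120.5] yaw 0.003 tilt [ 0.002 -0.001] q7 1.23 F [ 0.7 -0.1  6.1] w 11.5 gf 61.7
```

Call:
{"op": "carry_out", "data": {
  "linear": [
    [0,0,-15],
    [0,0,-40],
    [0,0,-70],
    [0,0,-95],
    [0,0,-105]
  ],
  "yaw": [0,0,0,0,0]
}}

```text
time: 2.98
position: [0.4553, -0.137, 0.1363]
orientation: [0.092, 0.996, -0.0, 0.002]
contact_force: [0.5, -0.3, -0.6]
grip_width: 0.131
grip_force: 60.8
```

Call:
{"op": "carry_out", "data": {
  "linear": [
    [-8,-12,0],
    [-22,-35,0],
    [-38,-60,0],
    [-55,-85,0],
    [-71,-110,0]
  ],
  "yaw": [0,0,0,0,0]
}}

```text
time: 3.4
position: [0.5037, -0.2591, 0.1333]
orientation: [0.092, 0.996, 0.0, -0.0]
contact_force: [0.3, 0.5, -0.5]
grip_width: 0.131
grip_force: 60.8
```

Call:
{"op": "carry_out", "data": {
  "linear": [
    [-16,-25,0],
    [-32,-50,0],
    [-48,-75,0],
    [-60,-92,0],
    [-64,-98,0]
  ],
  "yaw": [0,0,0,0,0]
}}

```text
time: 3.82
position: [0.5482, -0.3704, 0.1324]
orientation: [0.094, 0.996, -0.001, 0.0]
contact_force: [0.6, -0.6, -0.2]
grip_width: 0.133
grip_force: 60.8
```

Call:
{"op": "carry_out", "data": {
  "linear": [
    [0,0,0],
    [0,0,0]
  ],
  "yaw": [0,0]
}}

```text
time: 3.98
position: [0.5481, -0.3644, 0.1327]
orientation: [0.091, 0.996, 0.001, -0.001]
contact_force: [-0.9, 1.3, -0.4]
grip_width: 0.134
grip_force: 60.8
```

```bash
python3 -c "
from h import *
go((.549,-.366,.037),np.pi/2-.187)
s=snap('wrist','w2');
a=cv2.imread('pics/w2.png');snap('side','d2');b=cv2.imread('pics/d2.png')
cv2.imwrite('pics/c2.png',np.hstack([cv2.resize(a,(400,300)),cv2.resize(b[200:440,200:520],(400,300))]))"
```

```text
t 3.98 pos [ 0.5481 -0.3644  0.1327] head 1.388 | shift [-1.4 -1.6 95.7] yaw 0.004 tilt [-0.001  0.002] q7 1.69 F [-0.9  1.3 -0.4] w 11.4 gf 60.8
```

View pics/c2.png

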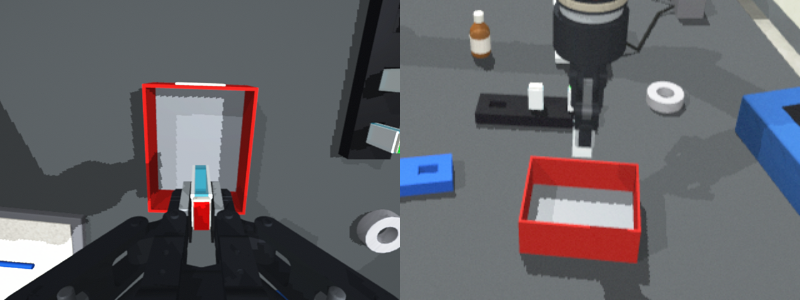

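The wrist half shows the red-labelled cell held at (201,200), laterally centred in the box, whose rim's far corners are at (143,85) and (257,88). The side half shows the cell hanging above the box. I'll check the fore-aft position from those corners.

```bash
python3 -c "
from h import *
w=load('w2')
p,e=fit([(w,(229,136),(-.07,-.055,.055)),(w,(411,141),(-.07,.055,.055)),(w,(404,340),(.07,.055,.055))],[.55,-.36,-.19]);print(p,e.tolist())
go((*p[:2],.037),np.pi/2-.187)"
```

```text
[ 0.54937356 -0.3638828  -0.16725547] [[-0.2, 4.0], [2.8, -4.1], [-2.6, 0.1]]
t 4.08 pos [ 0.5485 -0.3635  0.1333] head 1.390 | shift [-1.1 -0.4 96.3] yaw 0.006 tilt [-0.001  0.002] q7 1.69 F [-0.2 -0.5 -0.7] w 11.1 gf 60.8
```

Call:
{"op": "carry_out", "data": {
  "linear": [
    [0,0,20],
    [0,0,45],
    [0,0,70],
    [0,0,90],
    [0,0,99]
  ],
  "yaw": [0,0,0,0,0]
}}

```text
time: 4.5
position: [0.5468, -0.3632, 0.0317]
orientation: [0.091, 0.996, 0.002, -0.003]
contact_force: [0.2, -0.4, -0.5]
grip_width: 0.131
grip_force: 60.8
```

Call:
{"op": "carry_out", "data": {
  "linear": [
    [0,0,0],
    [0,0,0],
    [0,0,0]
  ],
  "yaw": [0,0,0]
}}

```text
time: 4.75
position: [0.5499, -0.366, 0.0361]
orientation: [0.091, 0.996, -0.0, 0.001]
contact_force: [-0.0, -0.3, -0.1]
grip_width: 0.134
grip_force: 60.8
```

Call:
{"op": "carry_out", "data": {
  "linear": [
    [0,0,0],
    [0,0,0],
    [0,0,0],
    [0,0,0],
    [0,0,0]
  ],
  "yaw": [0,0,0,0,0],
  "hand": 40
}}

```text
time: 5.17
position: [0.5487, -0.3662, 0.0347]
orientation: [0.092, 0.996, -0.0, 0.0]
contact_force: [-0.6, 0.3, 0.5]
grip_width: 0.466
grip_force: 0.0
```

Call:
{"op": "carry_out", "data": {
  "linear": [
    [0,0,-15],
    [0,0,-40],
    [0,0,-75],
    [0,0,-105],
    [0,0,-125]
  ],
  "yaw": [0,0,0,0,0]
}}

```text
time: 5.58
position: [0.5499, -0.3665, 0.1629]
orientation: [0.092, 0.996, -0.001, 0.002]
contact_force: [0.3, 0.3, 0.3]
grip_width: 0.464
grip_force: 0.0
```

Call:
{"op": "carry_out", "data": {
  "linear": [
    [0,0,0],
    [0,0,0],
    [0,0,0]
  ],
  "yaw": [0,0,0]
}}

```text
time: 5.83
position: [0.5478, -0.3658, 0.1583]
orientation: [0.092, 0.996, 0.0, -0.001]
contact_force: [-0.0, -0.0, -1.2]
grip_width: 0.473
grip_force: 0.0
```

```bash
python3 -c "
from h import *
go((.510,-.1486,.16),np.pi/2-.187)
snap('wrist','w3');snap('side','d3');a=cv2.imread('pics/w3.png');b=cv2.imread('pics/d3.png')
cv2.imwrite('pics/c3.png',np.hstack([cv2.resize(a,(400,300)),cv2.resize(b[200:440,200:520],(400,300))]))"
```

```text
t 5.83 pos [ 0.5478 -0.3658  0.1583] head 1.387 | shift [ 76.8 206.6  -1.4] yaw 0.003 tilt [-0.002  0.001] q7 1.70 F [-0.  -0.  -1.2] w 40.4 gf 0.0
```

View pics/c3.png

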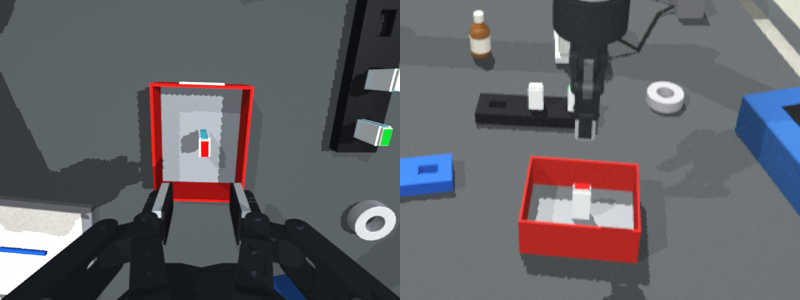

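The failed cell stands in the box: (204,143) in the wrist half, (582,200) in the side half. Next is the white-stopper cell.

Call:
{"op": "carry_out", "data": {
  "linear": [
    [8,21,0],
    [20,54,0],
    [32,87,0],
    [44,120,0],
    [57,153,0]
  ],
  "yaw": [0,0,0,0,0]
}}

```text
time: 6.35
position: [0.5195, -0.2035, 0.158]
orientation: [0.092, 0.996, 0.001, -0.001]
contact_force: [0.6, -0.0, 0.4]
grip_width: 0.47
grip_force: 0.0
```

Call:
{"op": "carry_out", "data": {
  "linear": [
    [10,30,0],
    [17,47,0],
    [20,54,0],
    [20,54,0],
    [20,54,0]
  ],
  "yaw": [0,0,0,0,0]
}}

```text
time: 6.77
position: [0.5106, -0.1498, 0.1587]
orientation: [0.092, 0.996, -0.0, -0.0]
contact_force: [-0.1, -0.4, 0.3]
grip_width: 0.47
grip_force: 0.0
```

```bash
python3 -c "
from h import *
snap('wrist','w4')
go((.510,-.1486,.027),np.pi/2-.187)
w=load('w4');print(w['origin'],proj(w,(.510,-.1486,.06)),proj(w,(.51,-.1486,.02)))
a=cv2.imread('pics/w4.png');cv2.imwrite('pics/c4.png',cv2.resize(a[150:390,160:480],(800,600),interpolation=cv2.INTER_CUBIC))"
```

```text
t 6.82 pos [ 0.5108 -0.1507  0.1588] head 1.384 | shift [  1.1   2.1 131.8] yaw 0.001 tilt [-0.001 -0.001] q7 1.35 F [ 0.1 -1.   0.7] w 39.8 gf 0.0
[ 0.43245932 -0.13502903  0.30268272] [323.65152797 236.26397417] [323.4871523 221.1052346]
```

View pics/c4.png

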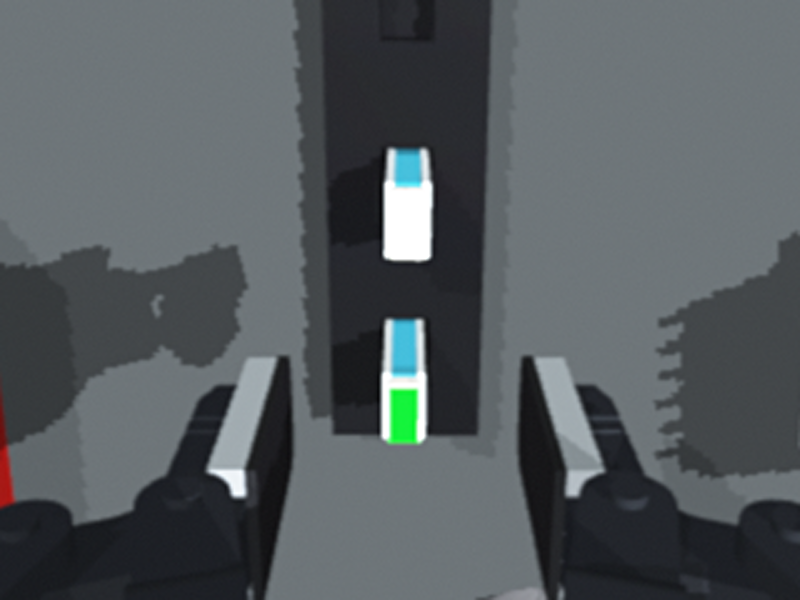

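The white stopper is centred at crop (408,222), which is px (323,239), between the pads and square with the rack. That is about 2 mm further along the rack than predicted, so I'll correct, descend and grip.

Call:
{"op": "carry_out", "data": {
  "linear": [
    [-1,1,30],
    [-1,1,62],
    [-1,1,94],
    [-1,1,118],
    [-1,1,131]
  ],
  "yaw": [0,0,0,0,0]
}}

```text
time: 7.23
position: [0.5101, -0.1501, 0.0248]
orientation: [0.094, 0.996, -0.0, -0.002]
contact_force: [0.5, 0.7, -1.3]
grip_width: 0.468
grip_force: 0.0
```

Call:
{"op": "carry_out", "data": {
  "linear": [
    [0,0,0],
    [0,0,0],
    [0,0,0]
  ],
  "yaw": [0,0,0]
}}

```text
time: 7.48
position: [0.5128, -0.149, 0.0289]
orientation: [0.093, 0.996, -0.0, 0.001]
contact_force: [-0.3, -0.0, 0.8]
grip_width: 0.464
grip_force: 0.0
```

Call:
{"op": "carry_out", "data": {
  "linear": [
    [0,0,0],
    [0,0,0],
    [0,0,0],
    [0,0,0],
    [0,0,0]
  ],
  "yaw": [0,0,0,0,0],
  "hand": 0
}}

```text
time: 7.9
position: [0.5127, -0.1483, 0.0295]
orientation: [0.092, 0.996, -0.001, 0.001]
contact_force: [-0.6, -1.8, 6.2]
grip_width: 0.137
grip_force: 59.8
```

Call:
{"op": "carry_out", "data": {
  "linear": [
    [0,0,0],
    [0,0,0],
    [0,0,0]
  ],
  "yaw": [0,0,0]
}}

```text
time: 8.15
position: [0.5127, -0.1483, 0.0295]
orientation: [0.092, 0.996, -0.001, 0.001]
contact_force: [-0.2, -1.3, 6.6]
grip_width: 0.134
grip_force: 59.8
```

```bash
python3 -c "
from h import *
go((.510,-.1486,.21),np.pi/2-.187)"
```

```text
t 8.15 pos [ 0.5127 -0.1483  0.0295] head 1.387 | shift [   2.2   -0.9 -180.5] yaw 0.003 tilt [ 0.002 -0.001] q7 1.25 F [-0.2 -1.3  6.6] w 11.4 gf 59.8
```

Call:
{"op": "carry_out", "data": {
  "linear": [
    [0,0,-15],
    [0,0,-45],
    [0,0,-85],
    [0,0,-125],
    [0,0,-155]
  ],
  "yaw": [0,0,0,0,0]
}}

```text
time: 8.57
position: [0.5125, -0.1472, 0.1863]
orientation: [0.091, 0.996, 0.0, 0.001]
contact_force: [0.4, -1.5, -0.1]
grip_width: 0.133
grip_force: 59.1
```

Call:
{"op": "carry_out", "data": {
  "linear": [
    [-2,15,-20],
    [-5,37,-25],
    [-8,62,-25],
    [-12,87,-25],
    [-15,112,-25]
  ],
  "yaw": [0.1,0.2,0.3,0.4,0.5]
}}

```text
time: 8.98
position: [0.5472, -0.0391, 0.2086]
orientation: [0.338, 0.941, 0.0, 0.0]
contact_force: [0.7, -0.4, 0.5]
grip_width: 0.133
grip_force: 59.1
```

Call:
{"op": "carry_out", "data": {
  "linear": [
    [8,21,0],
    [16,42,0],
    [24,63,0],
    [32,84,0],
    [40,105,0]
  ],
  "yaw": [0.1,0.2,0.3,0.4,0.5]
}}

```text
time: 9.4
position: [0.5822, 0.0678, 0.2081]
orientation: [0.56, 0.829, -0.0, -0.0]
contact_force: [0.8, 0.1, -0.4]
grip_width: 0.134
grip_force: 59.1
```

Call:
{"op": "carry_out", "data": {
  "linear": [
    [20,17,0],
    [41,35,0],
    [62,53,0],
    [79,67,0],
    [86,73,0]
  ],
  "yaw": [0.1,0.2,0.3,0.4,0.48]
}}

```text
time: 9.82
position: [0.6169, 0.1794, 0.2077]
orientation: [0.739, 0.674, 0.001, -0.002]
contact_force: [-0.3, 0.2, -0.1]
grip_width: 0.135
grip_force: 59.1
```

Call:
{"op": "carry_out", "data": {
  "linear": [
    [0,0,0],
    [0,0,0],
    [0,0,0]
  ],
  "yaw": [0,0,0]
}}

```text
time: 10.07
position: [0.6173, 0.1718, 0.2081]
orientation: [0.739, 0.674, -0.001, 0.0]
contact_force: [-0.2, -0.1, -0.7]
grip_width: 0.137
grip_force: 59.1
```

```bash
python3 -c "
from h import *
snap('wrist','w5');snap('side','d5');snap('scene','s5')
go((.617,.172,.15),-.094)
a=cv2.imread('pics/w5.png');b=cv2.imread('pics/s5.png');c=cv2.imread('pics/d5.png')
k=cv2.INTER_CUBIC
b=cv2.resize(b[180:300,350:570],(440,240),interpolation=k);c=cv2.resize(c[120:270,290:410],(288,360),interpolation=k)
o=np.zeros((600,800,3),np.uint8);o[:240,:440]=b;o[:360,450:738]=c;o[245:590,:440]=cv2.resize(a,(440,345));cv2.imwrite('pics/c5.png',o)"
```

```text
t 10.22 pos [0.6176 0.1717 0.2084] head -0.095 | shift [ 0.3 -0.6 58.4] yaw -0.001 tilt [-0.    -0.001] q7 -0.41 F [-0.4 -1.1 -0.3] w 11.4 gf 59.1
```

View pics/c5.png

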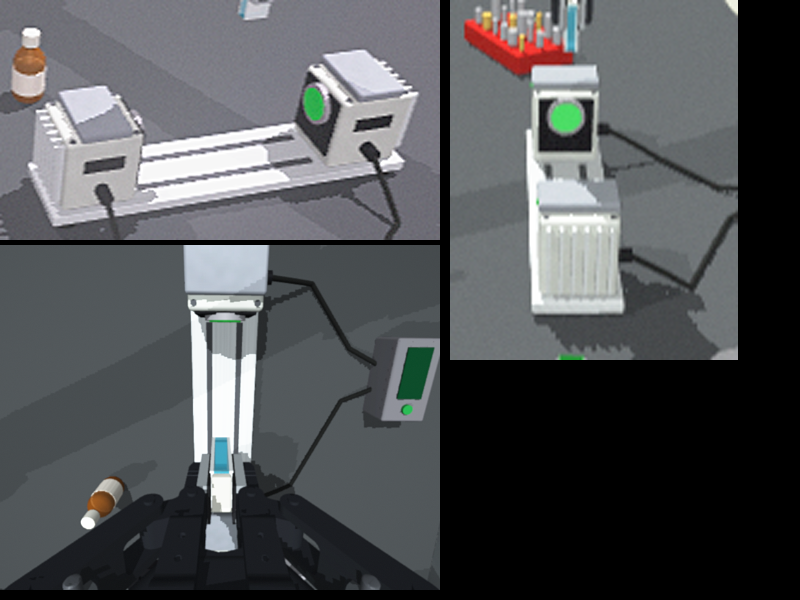

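The wrist view shows the held cell at (221,490) above the gauge base, with rails running up to the lamp lens at (225,318). The scene and side views give clean base and head corners. I'll refit the gauge pose.

```bash
cat > g.py <<'E'
from h import *
a,b,w=load('s5'),load('d5'),load('w5')
S=lambda x,y:(350+x/2-.25,180+y/2-.25); D=lambda x,y:(290+(x-450)/2.4-.3,120+y/2.4-.3); W=lambda x,y:(x/.6875,(y-245)/345*480)
obs=[(a,S(53,224),(.0425,-.1875,0)),(a,S(403,165),(.0425,.1875,0)),(a,S(28,165),(-.0425,-.1875,.018)),(a,S(138,203),(.037,-.1,.018)),(a,S(329,165),(.037,.1,.018)),(a,S(402,150),(.037,.187,.018)),(a,S(62,207),(.037,-.187,.018)),(a,S(316,103),(0,.092,.075)),
(b,D(566,117),(0,.092,.075)),(b,D(532,313),(-.0425,-.1875,0)),(b,D(623,310),(.0425,-.1875,0)),(b,D(541,297),(-.037,-.187,.018)),(b,D(618,296),(.037,-.187,.018))]
for o in (obs,obs[:8],obs[8:]):
    p,e=fit(o,[.617,.172,-.09]); print(p.round(4),e.tolist())
p,e=fit(obs,[.617,.172,-.09])
c,s=np.cos(p[2]),np.sin(p[2])
loc=lambda q:np.array([[c,s],[-s,c]])@(q[:2]-p[:2])
for uv in ((191,312),(194,462),(258,312),(251,460)): print('w base edge local',loc(onz(w,W(*uv),.018)).round(4))
print('head lid top edge',[loc(onz(w,W(*uv),.108)).round(4) for uv in ((184,293),(268,293))], 'lens', loc(onz(w,W(225,318),.06)).round(4))
st=r.sense(); print('tcp local',loc(st['position']).round(4))
zc=st['position'][2]
for uv in ((221,475),(221,513)): print('stopper',loc(onz(w,W(*uv),zc+.0305)).round(4))
E
python3 g.py
```

```text
[ 0.6163  0.1747 -0.0902] [[2.8, 3.2], [-0.7, 2.2], [2.1, -2.0], [2.7, -2.6], [-0.8, 0.5], [0.5, 1.4], [-1.7, 2.8], [-1.1, -1.2], [-1.1, -1.2], [-0.0, 0.2], [0.2, 1.1], [-1.2, -0.0], [0.2, 0.1]]
[ 0.6136  0.1756 -0.1031] [[1.9, 1.3], [-0.8, 2.1], [1.9, -3.7], [2.0, -3.9], [-1.1, -0.0], [0.4, 1.3], [-2.6, 1.0], [-1.2, -1.7]]
[ 0.6183  0.1752 -0.0983] [[-0.1, -1.3], [0.1, -0.0], [0.4, 1.0], [-1.1, -0.3], [0.4, -0.0]]
w base edge local [-0.036   0.0982]
w base edge local [-0.0398 -0.1033]
w base edge local [0.048  0.0979]
w base edge local [ 0.0462 -0.1003]
head lid top edge [array([-0.0313,  0.1078]), array([0.044 , 0.1076])] lens [0.0061 0.0896]
tcp local [ 0.0015 -0.0029]
stopper [0.0017 0.0092]
stopper [ 0.0017 -0.0135]
```

```bash
cat > g2.py <<'E'
from h import *
a,b,w=load('s1'),load('d1'),load('w5')
def blob(s,box):
    u0,v0,u1,v1=box; i=s['img'][v0:v1,u0:u1].astype(int); m=(i[...,1]>i[...,0]*1.5)&(i[...,1]>i[...,2]*1.3)&(i[...,1]>120)
    y,x=np.nonzero(m); return np.array([u0+x.mean(),v0+y.mean()]),len(x)
ba,na=blob(a,(495,215,522,250)); bb,nb=blob(b,(325,158,352,182)); print(ba,na,bb,nb)
q=least_squares(lambda p:np.r_[proj(a,p)-ba,proj(b,p)-bb],[.62,.26,.075]); print('lens',q.x.round(4),q.fun.round(1))
# wrist base edges
g=w['img'].astype(int).min(2)
L=[];R=[]
for v in range(105,290,5):
    row=g[v,255:395]; d=np.diff(cv2.GaussianBlur(row.astype(np.float32).reshape(1,-1),(5,1),0)[0])
    l=255+np.argmax(d[:60])+.5; rr=255+60+np.argmin(d[60:])+.5
    L.append(onz(w,(l,v),.018)[:2]); R.append(onz(w,(rr,v),.018)[:2])
for n,P in (('L',L),('R',R)):
    P=np.array(P); k=np.polyfit(P[:,1],P[:,0],1); res=P[:,0]-np.polyval(k,P[:,1]); ok=abs(res)<.002; k=np.polyfit(P[ok,1],P[ok,0],1); print(n,ok.sum(),len(ok),'x at y=.174: %.4f slope->yaw %.4f'%(np.polyval(k,.174),-k[0]))
E
python3 g2.py
```

```text
[506.35114504 231.57251908] 131 [337.976 168.544] 125
lens [0.6269 0.2645 0.0727] [-0.1  0.2 -0.1 -0.3]Traceback (most recent call last):
  File "g2.py", line 16, in <module>
    P=np.array(P); k=np.polyfit(P[:,1],P[:,0],1); res=P[:,0]-np.polyval(k,P[:,1]); ok=abs(res)<.002; k=np.polyfit(P[ok,1],P[ok,0],1); print(n,ok.sum(),len(ok),'x at y=.174: %.4f slope->yaw %.4f'%(np.polyval(k,.174),-k[0]))
                                                                                                       ~~~~~~~~~~^^^^^^^^^^^^^^^^^^^
    raise TypeError("expected non-empty vector for x")
TypeError: expected non-empty vector for x
```

```bash
python3 - <<'E'
s=open('g2.py').read(); i=s.index("    P=np.array(P)")
s=s[:i]+"""    P=np.array(P); k=stats.siegelslopes(P[:,0],P[:,1]); print(n,'x at y=.174: %.4f yaw %.4f'%(k[1]+k[0]*.174,-np.arctan(k[0])),(P[:,0]-k[1]-k[0]*P[:,1])[::4].round(3))
"""
s=s.replace("import *","import *\nfrom scipy import stats",1)
open('g2.py','w').write(s)
E
python3 g2.py
```

```text
[506.35114504 231.57251908] 131 [337.976 168.544] 125
lens [0.6269 0.2645 0.0727] [-0.1  0.2 -0.1 -0.3]
L x at y=.174: 0.5781 yaw -0.1053 [ 0.    -0.    -0.     0.027 -0.     0.027 -0.     0.027 -0.     0.   ]
R x at y=.174: 0.6633 yaw -0.1019 [ 0.     0.    -0.027  0.     0.     0.     0.     0.     0.    -0.026]
```

```bash
python3 -c "
from h import *
go((.6195,.1735,.072),-.103)"
```

```text
t 10.22 pos [0.6176 0.1717 0.2084] head -0.095 | shift [  2.1   1.7 136.4] yaw 0.008 tilt [-0.    -0.001] q7 -0.41 F [-0.4 -1.1 -0.3] w 11.4 gf 59.1
```

Call:
{"op": "carry_out", "data": {
  "linear": [
    [2,2,15],
    [2,2,35],
    [2,2,55],
    [2,2,75],
    [2,2,95]
  ],
  "yaw": [0.008,0.008,0.008,0.008,0.008]
}}

```text
time: 10.63
position: [0.6199, 0.1742, 0.1128]
orientation: [0.742, 0.67, 0.0, 0.0]
contact_force: [0.7, -0.7, 0.5]
grip_width: 0.134
grip_force: 59.1
```

Call:
{"op": "carry_out", "data": {
  "linear": [
    [0,0,13],
    [0,0,25],
    [0,0,34],
    [0,0,40],
    [0,0,41]
  ],
  "yaw": [0,0,0,0,0]
}}

```text
time: 11.05
position: [0.6194, 0.175, 0.0714]
orientation: [0.742, 0.67, -0.001, -0.0]
contact_force: [0.2, 0.2, -0.4]
grip_width: 0.134
grip_force: 59.1
```

Call:
{"op": "carry_out", "data": {
  "linear": [
    [0,0,0],
    [0,0,0],
    [0,0,0],
    [0,0,0],
    [0,0,0]
  ],
  "yaw": [0,0,0,0,0]
}}

```text
time: 11.47
position: [0.6201, 0.1756, 0.0729]
orientation: [0.742, 0.671, 0.0, 0.0]
contact_force: [-0.4, -0.3, -0.9]
grip_width: 0.13
grip_force: 59.1
```

```bash
python3 -c "
from h import *
snap('wrist','w6');snap('side','d6');snap('scene','s6')
go((.6195,.1735,.072),-.103)
a=cv2.imread('pics/w6.png');b=cv2.imread('pics/s6.png');c=cv2.imread('pics/d6.png')
k=cv2.INTER_CUBIC
b=cv2.resize(b[180:300,350:570],(440,240),interpolation=k);c=cv2.resize(c[130:260,310:380],(350,600*65//60),interpolation=k)[:600]
o=np.zeros((600,800,3),np.uint8);o[:240,:440]=b;o[:600,450:800]=c;o[245:590,:440]=cv2.resize(a,(440,345));cv2.imwrite('pics/c6.png',o)"
```

```text
t 11.62 pos [0.6198 0.1755 0.0725] head -0.101 | shift [-2.  -0.1  0.5] yaw 0.002 tilt [0. 0.] q7 -0.43 F [0.1 0.3 0. ] w 11.4 gf 59.1
```

View pics/c6.png

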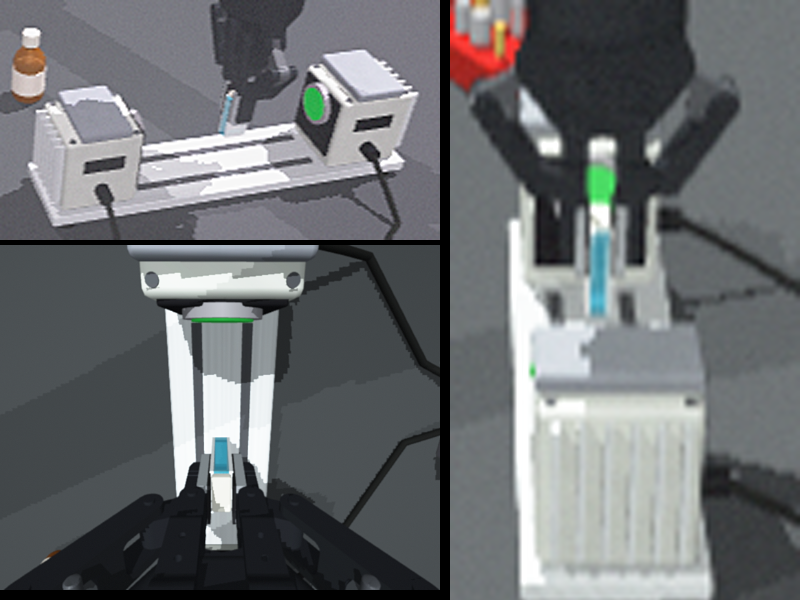

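The cell is upright between the heads. In the wrist half it sits at column 221.5 against the lens at 222 and the base centre at 221. In the side half the lamp (600,183) is seen in line above the cell. I'll make a last 1.5 mm correction along the light, settle, then check the bystanders in one wide view.

Call:
{"op": "carry_out", "data": {
  "linear": [
    [-1.5,0,0.5],
    [-1.5,0,0.5],
    [-1.5,0,0.5],
    [-1.5,0,0.5],
    [-1.5,0,0.5]
  ],
  "yaw": [0.002,0.002,0.002,0.002,0.002]
}}

```text
time: 12.03
position: [0.6196, 0.1739, 0.0718]
orientation: [0.743, 0.67, -0.0, -0.0]
contact_force: [-0.1, -0.2, -0.5]
grip_width: 0.135
grip_force: 59.1
```

Call:
{"op": "carry_out", "data": {
  "linear": [
    [0,0,0],
    [0,0,0],
    [0,0,0],
    [0,0,0],
    [0,0,0]
  ],
  "yaw": [0,0,0,0,0]
}}

```text
time: 12.45
position: [0.6196, 0.1739, 0.0718]
orientation: [0.743, 0.67, -0.0, -0.0]
contact_force: [0.8, -0.8, -0.9]
grip_width: 0.134
grip_force: 59.1
```

```bash
python3 -c "
from h import *
snap('side','d7');go((.6195,.174,.072),-.103)"
```

```text
t 12.50 pos [0.6196 0.1739 0.0718] head -0.103 | shift [ 0.1 -0.1 -0.2] yaw 0.000 tilt [-0.  0.] q7 -0.43 F [ 0.5  0.6 -0.4] w 11.5 gf 59.1
```

View pics/d7.png

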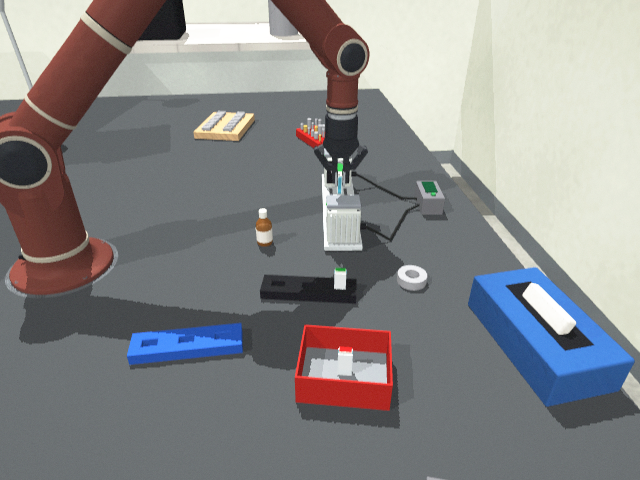

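The final view shows the failed cell in the box (345,360), the green cell in its slot (341,278), the ring (412,278) and bottle (264,228) unmoved, and the new cell held in the gauge (340,185).

```bash
python3 -c "
from rig import r
print(r.close_job())"
```

```text
the job is handed in; nothing more can be done
None
```

I handed the job in at 12.5 s: the failed cell is in the red box, let go below the rim, and the new cell is held upright by its frosted sides at mid light path and lens height, to within about 2–3 mm by my measurements. The gripper held it at about 59 N, because the force is fixed at half the maximum, above the 20–40 N you called enough.

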